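# Clear the stud and hold the square in its corner

## Robot

A 7-joint arm with a two-finger parallel gripper is mounted at the origin on a cart in front of the work surface, level with it; the furniture and walls round the work are solid. World frame = base frame: x ahead of the robot, y to its left, z up, the work surface at z = 0. Lengths are in m, angles in rad, forces in N, time in s.
With the tool pointing down it reaches from about 0.35 to 0.9 m from the base axis. Payload 7.2 kg.
Tool frame: the origin (TCP) lies between the finger pads; the fingertips stand 17 mm ahead of it and the grasp point (between the pads) lies 2 mm behind it; z points along the fingers, y is the line along which they close (so a half turn about z gives the same grasp; the last joint's range is limited). The gripper opens to 88 mm and grips with 3 to 60 N. Pads are 20 mm wide; open, the fingers measure 115 mm over their backs; the gripper's body (75 mm by 178 mm) begins 61 mm behind the grasp point.
Start: joints at [-1.202, 0.411, -0.013, 1.596, 0.006, 1.134, -0.082], TCP at [0.264, 0.566, 0.202] pointing down, gripper open.
Joint ranges: [-2.95, 2.95], [-0.29, 1.99], [-1.47, 1.44], [0.14, 2.54], [-1.03, 4.17], [0.13, 1.85], [-2.86, 2.86]. Speed limits (rad/s): [2.39, 2.39, 3.01, 3.01, 3.14, 3.14, 3.14].

## Interface

Orientations are given as a unit quaternion [x, y, z, w].
In Python, from station import r, viewer, job gives the robot as it stands.
- The arm moves only by the tool step_arm, never from a script. Its argument "motion" is a list of rows, each a list of 7 numbers: the closure in counts, from 0 (fully open) to 255 (shut), then the shift along the tool's x, y, z as a fraction of full scale, then the turn, a rotation vector about the tool's x, y, z as a fraction of full scale. In form: [[fingers, tx, ty, tz, rx, ry, rz], ...]. A call has 1 to 8 rows; each row shifts and turns the commanded pose from where the row before left it, along the tool's axes as they then stand; what a row does not reach is not made up. Full scale, the value 1, is 0.025 m for a shift and 4 degrees for a turn. A row lasts 1/10 s, in which the tool goes at most 50 mm and 8.59 degrees, less where a joint would pass 70% of its speed; a pose out of reach is approached as far as the arm can. A call with a number of a shift or a turn outside -1 to 1 is refused whole. A call with a gripper value outside its range is refused whole. The fingers move at their own pace and stop on an object; "force" is the grip in N (left out, the last holds). Time passes only in rows, so rows that do not move let the fingers close. It gives the time, the measured TCP pose, the force, the opening and the grip force at its end, in the units of the state.
- r.state(): the state, without advancing time (a new reading comes with each control period).
- viewer.capture(name): name is "side" or "top" or "wrist"; returns the picture (420x560x3 uint8, red, green, blue); there is no depth.
- viewer.camera_info(name): a dict with "fx", "fy", "cx", "cy" (pixels), "dist_coeffs" ([k1, k2, p1, p2, k3] as OpenCV has them; the pictures are not rectified), "cam_to_world" (4x4, takes a point from camera to world coordinates). Camera axes: x right, y down, z forward; pixel columns grow to the right and rows downward; lengths in m; the calibration is good to about 2 mm. A picture is of the moment at which its call begins: read the wrist's pose just before it. camera_info takes no time and is no camera call; for the wrist camera it gives the pose at the moment of the call.
- job.job_done(): hands the job in; it is judged then, once.
The state is a dict: "clock": time; "joints": joint angles; "qd": joint speeds; "joint_torque": joint torques, N m; "tcp_pos": TCP position; "ee_rot": TCP orientation; "wrist_force": force on the tool from outside, world axes, zero at the start; "wrist_torque": the same for the moment, N m; "opening": finger opening in m; "grip_force": force on a finger pad.
Only numpy, scipy, OpenCV 4.12 (cv2) and the standard library are available. Lean on these libraries where they do the work, as an engineer would, in place of code of your own. Each camera call takes 0.05 s, during which the arm holds its last target. There are 200 camera calls.

## Task

Lift the small roll of tape straight up off the upright stud, set it down flat on the bench top clear of the steel plate, and let go of it. Then pick up the engineer's square that stands on its stock, stand it on the long free part of the plate and press it firmly into the corner there, centred on the stud, until the underside of the stock sits flat on the plate and the square's upright outer edge is flat against the stud. Finish while still gripping the square and pressing it down and against the stud; leave the vee block, the pointed part and the small block alone.

Things in the scene. Friction and masses are not known exactly. Their poses are not given: they have to be found in the camera images.
- workpiece: Steel plate 220 x 90 x 10 mm fixed to the bench, with a square stud upright near one end. Origin: centre of the plate's underside. x along its length toward the stud's end, z up. Stud axis at x = +75 mm, y = 0; the free part runs from the stud's face (x = +65) to x = -110 mm. Two bolt heads 7 mm high, 18 mm across at x = -95, y = +-30 mm.
- stud: The upright square stud, 20 x 20 mm, 70 mm tall, fixed to the plate, top 80 mm above the bench. Origin: centre of its foot, on the plate's top. Axes as the workpiece's: its -x face (10 mm from the origin) looks along the long free part of the plate and makes the corner that the square goes into.
- base_plate: The plate of the workpiece, same origin and axes as the workpiece; its top is 10 mm above the bench.
- corner (a point): The line where the stud's -x face meets the plate's top, at the middle of the stud's width: the target for the square's heel. Axes as the workpiece's.
- roll_centre (a point): Centre (half-way up) of the small roll of tape: a stiff ring of 60 mm outer diameter, 40 mm bore, 25 mm high, 60 g, lying flat, z its axis. At the start it lies on the plate round the foot of the stud.
- square_stock (a point): Centre of the stock (bar 100 x 12 mm, 18 mm high) of the engineer's square (220 g), which stands on it, 9 mm above its support. x: along the stock to the blade's end; y down; z across the 12 mm. Blade 2 mm thick, x = +28 to +50 mm, rises to 136 mm above the stock's underside. Grip the stock across its 12 mm between x = -50 and 0; x = -30 leaves most room beside the blade.
- square_heel (a point): The outer corner of the square: underside of the stock (y = +9 mm from the stock's centre) at its blade end (x = +50 mm), mid-thickness. Axes as square_stock. The blade's upright outer edge and the stock's end are flush and both face +x.
- square: The engineer's square as a whole. Origin 59 mm above the stock's centre and 6 mm to its -z side; axes as square_stock.
- roll: The roll of tape as a whole. Origin: centre of its underside, z its axis.
- vee_block: Ground vee block, 50 x 44 x 36 mm, standing behind the work; leave alone. Origin: centre of its underside.
- cone: Small turned part with a pointed end, 30 x 60 x 30 mm, lying behind the work; leave alone. Origin: centre of its underside.
- block: Plain flat block, 55 x 30 x 26 mm, lying at the right; leave alone. Origin: centre of its underside.
Not all that is in view belongs to the job. Leave any black, orange or red look-alike of the roll alone.

How it is judged:
By the outcome, as a careful person would: the job done as asked, in the order asked, and still so for the second after the job is handed in, while the arm keeps its last pose, push and grip.
It also fails if it takes over 62 s, if anything falls off the work surface, if the arm or the gripper's body presses on something with over 40 N, if the wrist force passes 120 N, or if a joint passes its speed limit or range.

## Working session

There is one attempt and no reset: what is moved stays moved. The work goes in short steps, Python scripts to look and compute and a tool call to move; the robot and the scene stay as the last step left them, time stands still between calls to the robot, and variables do not carry over. Pictures are saved under pics/ and viewed, at most 10 in all, crops included, and the job is handed in when it is done.

Besides the shell and the picture viewer there is one more tool, called after "Request:" in YAML: its name, and indented under it one key for each argument. step_arm: Moves the arm, as the interface text tells. Shift numbers are shares of 0.025 m and turn numbers shares of 4 degrees, none past 1 either way. Its arguments: {"type":"object","properties":{"motion":{"type":"array"},"force":{"type":"number"}},"required":["motion"]}

```bash
ls; mkdir -p pics
cat > h.py <<'E'
import numpy as np, cv2
from station import r, viewer, job
def cap(n,f=None):
    ci=viewer.camera_info(n); im=viewer.capture(n)
    if f: cv2.imwrite('pics/'+f,cv2.cvtColor(im,cv2.COLOR_RGB2BGR))
    return im,ci
def ray(ci,uv):
    K=np.array([[ci['fx'],0,ci['cx']],[0,ci['fy'],ci['cy']],[0,0,1.]])
    p=cv2.undistortPoints(np.array(uv,float).reshape(-1,1,2),K,np.array(ci['dist_coeffs'],float)).reshape(-1,2)
    T=np.array(ci['cam_to_world']); d=np.c_[p,np.ones(len(p))]@T[:3,:3].T
    return T[:3,3],d
def onplane(ci,uv,z):
    o,d=ray(ci,uv); return o+d*((z-o[2])/d[:,2])[:,None]
def proj(ci,P):
    T=np.linalg.inv(np.array(ci['cam_to_world'])); K=np.array([[ci['fx'],0,ci['cx']],[0,ci['fy'],ci['cy']],[0,0,1.]])
    return cv2.projectPoints(np.array(P,float).reshape(-1,1,3),cv2.Rodrigues(T[:3,:3])[0],T[:3,3],K,np.array(ci['dist_coeffs'],float))[0].reshape(-1,2)
E
python3 - <<'E'
from h import *
np.set_printoptions(precision=4,suppress=True)
for n in('side','top','wrist'):
    im,ci=cap(n,n+'0.png'); print(n,ci['fx'],np.array(ci['cam_to_world']))
s=r.state();print(s['clock'],s['tcp_pos'],s['ee_rot'],s['opening'])
a=[cv2.imread('pics/%s0.png'%n) for n in('top','side')]
E
```

```text
pics
side 416.11084733976475 [[-0.9852 -0.1203  0.1221  0.4559]
 [-0.1699  0.5909 -0.7887  0.7281]
 [ 0.0227 -0.7978 -0.6025  0.6781]
 [ 0.      0.      0.      1.    ]]
top 423.74149152200124 [[ 0.0002 -0.9904  0.1385  0.4666]
 [-0.9999 -0.0019 -0.0125 -0.039 ]
 [ 0.0126 -0.1384 -0.9903  1.053 ]
 [ 0.      0.      0.      1.    ]]
wrist 310.4397653065638 [[ 0.423   0.8794  0.2185  0.2047]
 [ 0.9061 -0.41   -0.1038  0.5945]
 [-0.0017  0.242  -0.9703  0.3831]
 [ 0.      0.      0.      1.    ]]
0.15 [0.2643 0.566  0.2013] [ 0.2167  0.9762 -0.0006 -0.0001] 0.08811188658175209
```

View pics/top0.png

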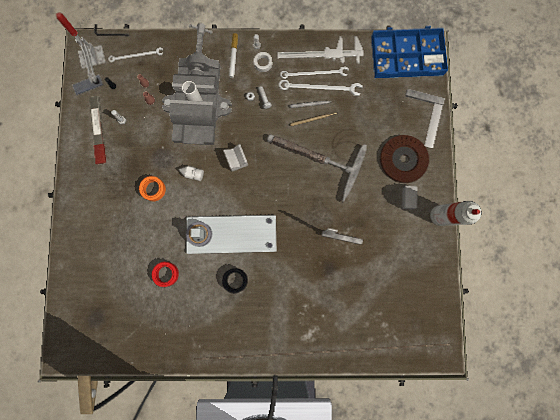

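View pics/side0.png

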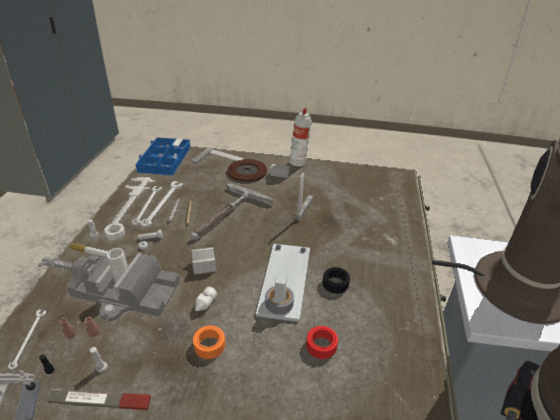

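The top view shows the plate at about (232,234) px, with the stud and a grey roll at (198,233). The square stands at (342,236). Red, orange and black rings are decoys. I'll enlarge the crops to measure.

Run:
```python
import cv2,numpy as np
a=cv2.imread('pics/top0.png')[195:275,175:375]; b=cv2.imread('pics/side0.png')[165:325,245:365]
a=cv2.resize(a,None,fx=4,fy=4,interpolation=cv2.INTER_CUBIC)
b=cv2.resize(b,None,fx=3,fy=3,interpolation=cv2.INTER_CUBIC)
cv2.imwrite('pics/ca.png',a)
cv2.imwrite('pics/cb.png',b)
```

```text
(no output)
```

View pics/ca.png

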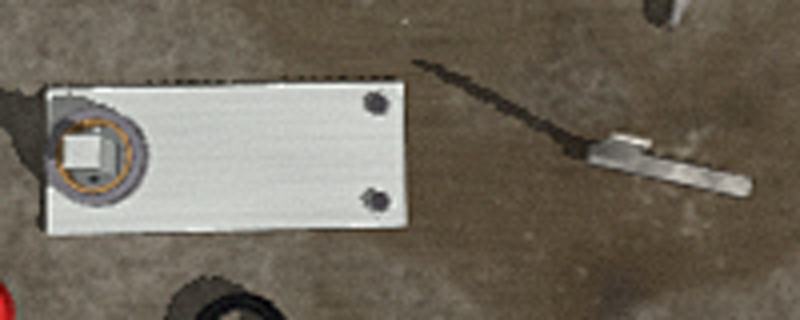

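View pics/cb.png

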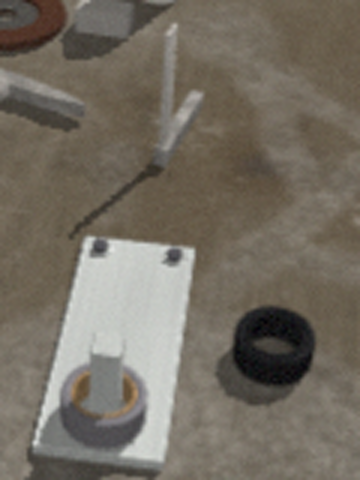

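The plate fills crop (46,86)–(408,232), with bolts on the right and the stud on the left. The square's blade end faces the plate at crop (590,155), and the stock's far end is at (750,187).

```bash
cat > m.py <<'E'
from h import *
np.set_printoptions(precision=4,suppress=True)
def plate(im,ci,box,z=.01,thr=165):
    x0,y0,x1,y1=box
    g=im.astype(int); m=np.zeros(im.shape[:2],np.uint8)
    m[y0:y1,x0:x1]=(g.min(2)>thr)[y0:y1,x0:x1]
    c=max(cv2.findContours(m,cv2.RETR_EXTERNAL,cv2.CHAIN_APPROX_NONE)[0],key=cv2.contourArea)
    P=onplane(ci,c[:,0],z)
    return cv2.minAreaRect((P[:,:2]*1000).astype(np.float32)),c
E
python3 - <<'E'
from m import *
im=cv2.cvtColor(cv2.imread('pics/top0.png'),cv2.COLOR_BGR2RGB);ci=viewer.camera_info('top')
si=cv2.cvtColor(cv2.imread('pics/side0.png'),cv2.COLOR_BGR2RGB);cs=viewer.camera_info('side')
R,c=plate(im,ci,(180,205,282,260));print('top plate',R)
f=lambda p,s,o:(np.array(p)+.5)/s-.5+np.array(o)
pc=f([(46,86),(405,83),(408,228),(47,234)],4,(175,195))
Q=onplane(ci,pc,.01);print('corners',Q,'c',Q.mean(0), np.linalg.norm(Q[0]-Q[1]),np.linalg.norm(Q[1]-Q[2]))
qs=onplane(cs,f([(84,237),(194,247),(160,463),(33,453)],3,(245,165)),.01);print('side corners',qs,qs.mean(0))
st=onplane(ci,f([(64,135),(100,135),(102,168),(65,168)],4,(175,195)),.08);print('studtop',st.mean(0))
# square stock: top-face ends
e=onplane(ci,f([(592,153),(750,184)],4,(175,195)),.018);print('stock top',e,np.linalg.norm(e[0]-e[1]),np.degrees(np.arctan2(*(e[0]-e[1])[1::-1])))
e2=onplane(cs,f([(159,158),(200,97)],3,(245,165)),.018);print('side stock',e2,np.linalg.norm(e2[0]-e2[1]),np.degrees(np.arctan2(*(e2[0]-e2[1])[1::-1])))
bt=onplane(ci,f([(612,137),(650,143)],4,(175,195)),.136);print('blade top',bt)
print(r.state()['ee_rot'])
E
```

```text
top plate ((545.9979248046875, 82.97969055175781), (88.58341217041016, 217.0967254638672), 1.4509167671203613)
corners [[ 0.5899  0.1953  0.01  ]
 [ 0.5922 -0.0266  0.01  ]
 [ 0.5028 -0.0288  0.01  ]
 [ 0.4989  0.1917  0.01  ]] c [0.546  0.0829 0.01  ] 0.22191989280670013 0.08944037526042418
side corners [[ 0.5933 -0.0217  0.01  ]
 [ 0.5042 -0.027   0.01  ]
 [ 0.5005  0.1936  0.01  ]
 [ 0.5856  0.2014  0.01  ]] [0.5459 0.0866 0.01  ]
studtop [0.5439 0.1573 0.08  ]
stock top [[ 0.5483 -0.1413  0.018 ]
 [ 0.5294 -0.2379  0.018 ]] 0.0983945263276937 78.92778805469275
side stock [[ 0.5473 -0.1275  0.018 ]
 [ 0.523  -0.2272  0.018 ]] 0.10262623818807941 76.26920765165382
blade top [[ 0.5477 -0.1406  0.136 ]
 [ 0.5444 -0.1613  0.136 ]]
[ 0.2167  0.9762 -0.0006 -0.0001]
```

Request:
step_arm:
  motion:
    - [0,-0.86,-0.5,0,0,0,0]
    - [0,-0.86,-0.5,0,0,0,0]
    - [0,-0.86,-0.5,0,0,0,0]
    - [0,-0.86,-0.5,0,0,0,0]
    - [0,-0.86,-0.5,0,0,0,0]
    - [0,-0.86,-0.5,0,0,0,0]
    - [0,-0.86,-0.5,0,0,0,0]
    - [0,-0.86,-0.5,0,0,0,0]
  force: 20

```text
clock: 0.95
tcp_pos: [0.3784, 0.4019, 0.2018]
ee_rot: [0.217, 0.976, -0.0, -0.0]
wrist_force: [-1.0, -0.1, 0.5]
opening: 0.0876
grip_force: 0.0
```

Request:
step_arm:
  motion:
    - [0,-0.86,-0.5,0,0,0,0]
    - [0,-0.86,-0.5,0,0,0,0]
    - [0,-0.86,-0.5,0,0,0,0]
    - [0,-0.86,-0.5,0,0,0,0]
    - [0,-0.86,-0.5,0,0,0,0]
    - [0,-0.86,-0.5,0,0,0,0]
    - [0,-0.86,-0.5,0,0,0,0]
    - [0,-0.86,-0.5,0,0,0,0]

```text
clock: 1.75
tcp_pos: [0.4918, 0.2386, 0.2018]
ee_rot: [0.217, 0.976, -0.0, -0.0]
wrist_force: [-0.4, 0.6, 0.3]
opening: 0.0877
grip_force: 0.0
```

Request:
step_arm:
  motion:
    - [0,-0.86,-0.5,0,0,0,0]
    - [0,-0.86,-0.5,0,0,0,0]
    - [0,-0.5,-0.3,0,0,0,0]
    - [0,0,0,0,0,0,1]
    - [0,0,0,0,0,0,1]
    - [0,0,0,0,0,0,1]
    - [0,0,0,0,0,0,1]
    - [0,0,0,0,0,0,1]

```text
clock: 2.55
tcp_pos: [0.5277, 0.1871, 0.2017]
ee_rot: [0.384, 0.923, -0.0, -0.0]
wrist_force: [0.4, -1.0, -0.7]
opening: 0.0878
grip_force: 0.0
```

Request:
step_arm:
  motion:
    - [0,0,0,0,0,0,1]
    - [0,0,0,0,0,0,1]
    - [0,0,0,0,0,0,1]
    - [0,0,0,0,0,0,1]
    - [0,0,0,0,0,0,1]
    - [0,0,0,0,0,0,1]
    - [0,0,0,0,0,0,1]
    - [0,0,0,0,0,0,1]

```text
clock: 3.35
tcp_pos: [0.5276, 0.1872, 0.2017]
ee_rot: [0.624, 0.782, -0.0, -0.0]
wrist_force: [0.1, 0.2, 0.3]
opening: 0.088
grip_force: 0.0
```

Request:
step_arm:
  motion:
    - [0,0,0,0,0,0,1]
    - [0,0,0,0,0,0,1]
    - [0,0,0,0,0,0,1]
    - [0,0,0,0,0,0,0]

```text
clock: 3.75
tcp_pos: [0.5277, 0.1871, 0.2018]
ee_rot: [0.701, 0.713, -0.0, -0.0]
wrist_force: [0.8, -0.2, -0.4]
opening: 0.0877
grip_force: 0.0
```

Run:
```python
from m import *
im,ci=cap('wrist','w1.png')
print(np.array(ci['cam_to_world']))
print(proj(ci,[[.5447,.158,.08],[.5447,.158,.035],[.546,.083,.01]]))
big=cv2.cvtColor(im,cv2.COLOR_RGB2BGR); cv2.imwrite('pics/w1b.png',cv2.resize(big,(800,600),interpolation=cv2.INTER_CUBIC))
```

```text
[[ 0.9999  0.0163  0.0037  0.5264]
 [ 0.0167 -0.9702 -0.2419  0.2533]
 [-0.0003  0.2419 -0.9703  0.3836]
 [ 0.      0.      0.      1.    ]]
[[295.4612 229.3998]
 [293.4984 217.7746]
 [292.007  268.22  ]]
```

View pics/w1b.png

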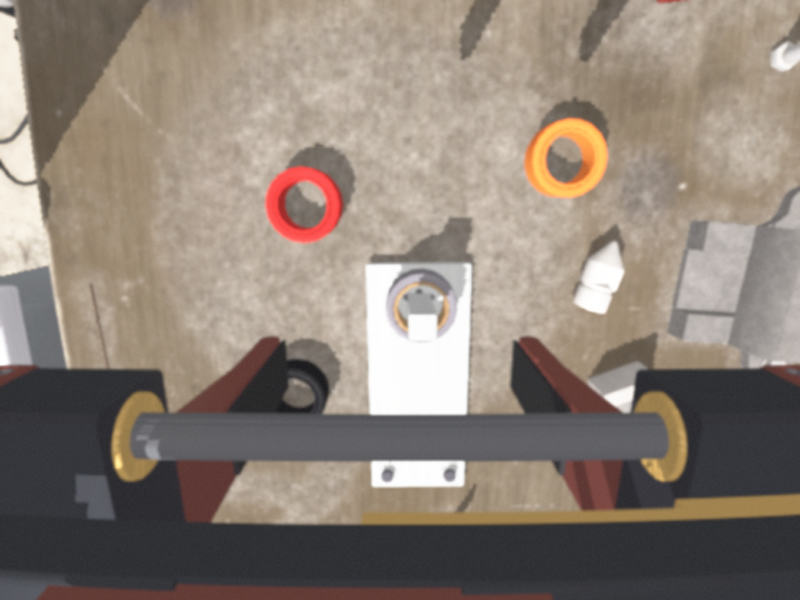

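The stud top at (422,327) in the 800 px view matches the prediction. The roll at (422,306) gives a centre near (0.546, 0.159). Next I'll go over it and down.

Request:
step_arm:
  motion:
    - [0,-0.56,0.37,0,0,0,0]
    - [0,-0.56,0.37,0,0,0,0]
    - [0,0,0,1,0,0,0]
    - [0,0,0,1,0,0,0]
    - [0,0,0,1,0,0,0]
    - [0,0,0,1,0,0,0]
    - [0,0,0,1,0,0,0]
    - [0,0,0,0,0,0,0]

```text
clock: 4.6
tcp_pos: [0.5446, 0.1586, 0.074]
ee_rot: [0.7, 0.714, -0.003, -0.001]
wrist_force: [1.2, 0.2, 0.7]
opening: 0.0878
grip_force: 0.0
```

Request:
step_arm:
  motion:
    - [0,0,0,1,0,0,0]
    - [0,0,0,0.6,0,0,0]
    - [0,0,0,0.2,0,0,0]
    - [0,0,0,0,0,0,0]

```text
clock: 5.0
tcp_pos: [0.5468, 0.1589, 0.0319]
ee_rot: [0.701, 0.713, -0.0, -0.0]
wrist_force: [-0.3, 0.3, -0.8]
opening: 0.0879
grip_force: 0.0
```

Request:
step_arm:
  motion:
    - [160,0,0,0,0,0,0]
    - [160,0,0,0,0,0,0]
    - [160,0,0,0,0,0,0]
    - [160,0,0,0,0,0,0]
    - [160,0,0,0,0,0,0]
    - [160,0,0,0,0,0,0]
    - [160,0,0,0,0,0,0]
    - [160,0,0,0,0,0,0]
  force: 15

```text
clock: 5.8
tcp_pos: [0.547, 0.159, 0.0319]
ee_rot: [0.701, 0.713, -0.0, -0.0]
wrist_force: [-0.2, 0.1, 0.1]
opening: 0.0329
grip_force: 0.0
```

Run:
```python
from m import *
im,ci=cap('side','s2.png');im2,_=cap('wrist','w2.png')
a=im[220:340,230:350];b=im2
a=cv2.resize(a,(420,420),interpolation=cv2.INTER_CUBIC); b=cv2.resize(b[120:330,150:430],(380,285))
o=np.zeros((420,800,3),np.uint8);o[:,:420]=a;o[:285,420:]=b
cv2.imwrite('pics/s2b.png',o[:,:,::-1]); print(r.state())
```

```text
{'clock': 5.9, 'joints': array([-0.6136,  0.5351,  0.3282,  1.9062, -0.2464,  0.7394, -0.1279]), 'qd': array([-0.0002, -0.0015,  0.001 , -0.0006,  0.0014, -0.0004, -0.0006]), 'joint_torque': array([ -0.0025, -56.5749,   5.9647, -21.0186,  -0.04  ,   0.0075,
        -0.    ]), 'tcp_pos': array([0.547 , 0.1589, 0.0319]), 'ee_rot': array([ 0.7011,  0.7131, -0.    , -0.    ]), 'wrist_force': array([-0.2517,  0.081 ,  0.3802]), 'wrist_torque': array([-0.0347,  0.0606,  0.0565]), 'grip_force': 0.0, 'opening': 0.0330026684273019}
```

View pics/s2b.png

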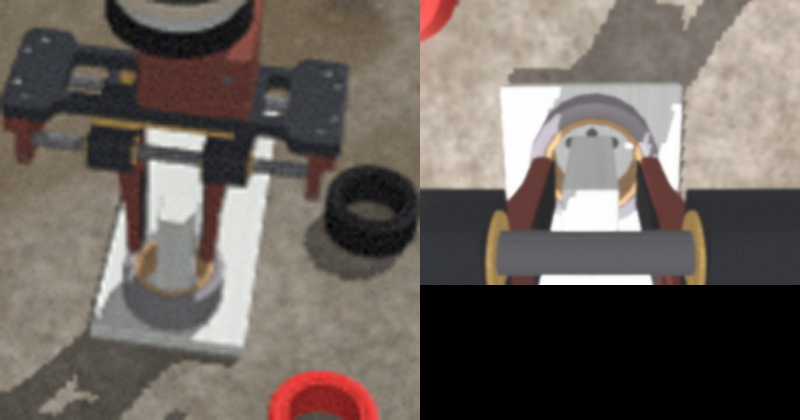

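```bash
python3 - <<'E'
from m import *
ci=viewer.camera_info('side');cw=viewer.camera_info('wrist')
P=[[.547,.159,.015],[.5305,.159,.015],[.5635,.159,.015],[.5447,.158,.08],[.5447,.158,.01],[.5447,.158,.035]]
p=proj(ci,P);print(p,'\n',(p-[230,220])*3.5)
p=proj(cw,P);print((p-[150,120])*1.357+[420,0])
E
python3 - <<'E'
import cv2,numpy as np
a=cv2.imread('pics/s2.png')[255:325,250:310];b=cv2.imread('pics/w2.png')[150:330,190:370]
a=cv2.resize(a[:,:],(385,450),interpolation=cv2.INTER_CUBIC);b=cv2.resize(b,(400,400),interpolation=cv2.INTER_CUBIC)
o=np.zeros((450,790,3),np.uint8);o[:,:385]=a;o[:400,390:]=b;cv2.imwrite('pics/s3.png',o)
E
```

```text
[[278.2772 301.0653]
 [286.12   302.219 ]
 [270.4701 299.9104]
 [280.0624 278.9993]
 [279.4082 302.4588]
 [279.6339 294.366 ]] 
 [[168.9703 283.7287]
 [196.4201 287.7664]
 [141.6452 279.6862]
 [175.2183 206.4975]
 [172.9288 288.6057]
 [173.7185 260.2809]]
[[595.6093 155.3072]
 [562.3447 154.7588]
 [628.8504 155.8353]
 [589.1421 217.0967]
 [591.0381 153.9907]
 [590.515  171.3797]]
```

View pics/s3.png

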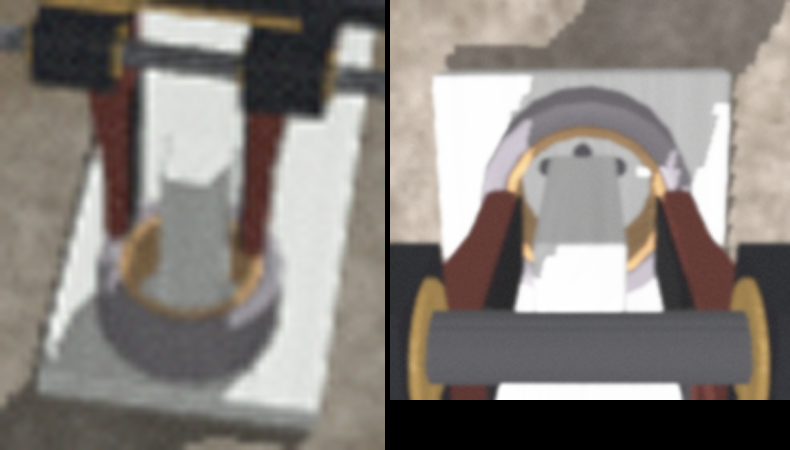

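The fingers closed to 33 mm without gripping. In this view the fingertips sit level with the roll's top rim at (118,238) and (255,258), so the real tips are about 20 mm higher than assumed. I'll reopen and probe downward in small steps while watching the force.

Request:
step_arm:
  motion:
    - [0,0,0,0,0,0,0]
    - [0,0,0,0,0,0,0]
    - [0,0,0,0,0,0,0]
    - [0,0,0,0,0,0,0]
    - [0,0,0,0,0,0,0]
    - [0,0,0,0,0,0,0]
    - [0,0,0,0.1,0,0,0]
    - [0,0,0,0.1,0,0,0]

```text
clock: 6.7
tcp_pos: [0.547, 0.159, 0.0268]
ee_rot: [0.701, 0.713, 0.0, -0.0]
wrist_force: [0.1, 0.0, -0.9]
opening: 0.087
grip_force: 0.0
```

Request:
step_arm:
  motion:
    - [0,0,0,0.04,0,0,0]
    - [0,0,0,0.04,0,0,0]
    - [0,0,0,0.04,0,0,0]

```text
clock: 7.0
tcp_pos: [0.547, 0.159, 0.0238]
ee_rot: [0.701, 0.713, -0.0, -0.0]
wrist_force: [0.7, -0.1, -0.1]
opening: 0.0879
grip_force: 0.0
```

Run:
```python
from m import *
im,ci=cap('side','s4.png')
g=im.astype(int); m=((g[:,:,0]>g[:,:,1]*1.45)&(g[:,:,0]<150)&(g[:,:,0]>50)).astype(np.uint8)
m[:255]=0;m[325:]=0;m[:,:235]=0;m[:,320:]=0
n,l,s,c=cv2.connectedComponentsWithStats(m)
for i in range(1,n):
    if s[i,4]>8:
        ys,xs=np.where(l==i);b=ys.max();print(s[i],'lowest',b,xs[ys>=b-1])
for z in(0,.01,.02,.03,.04,.05):
    print(z,proj(ci,[[.547-.05,.169,z],[.547+.05,.169,z]]).ravel())
```

```text
[279 255  22   3  37] lowest 257 [287 288 289 290 291 292 293 294 295 296 297 298 299 300 298]
[235 257   5  12  49] lowest 268 [235 237 238 239 238 239]
[250 267   7  26 101] lowest 292 [253 254 255 256 254]
[318 268   2  10  20] lowest 277 [318 319 318 319]
[302 278   6  21  70] lowest 298 [302 303 302 303]
0 [301.1137 312.9976 253.8229 305.9074]
0.01 [301.3658 309.8517 253.7237 302.7501]
0.02 [301.6214 306.6572 253.6233 299.5449]
0.03 [301.8806 303.4132 253.5219 296.2909]
0.04 [302.1435 300.1186 253.4193 292.9872]
0.05 [302.4102 296.7724 253.3155 289.6327]
```

Request:
step_arm:
  motion:
    - [0,0,0,0.1,0,0,0]
    - [0,0,0,0.1,0,0,0]
    - [0,0,0,0.1,0,0,0]
    - [0,0,0,0.1,0,0,0]
    - [0,0,0,0,0,0,0]

```text
clock: 7.55
tcp_pos: [0.5467, 0.1589, 0.0135]
ee_rot: [0.701, 0.713, -0.0, -0.0]
wrist_force: [-0.7, 0.2, 0.6]
opening: 0.0878
grip_force: 0.0
```

Request:
step_arm:
  motion:
    - [0,0,0,0.08,0,0,0]
    - [0,0,0,0.08,0,0,0]
    - [0,0,0,0.08,0,0,0]
    - [0,0,0,0.08,0,0,0]
    - [0,0,0,0,0,0,0]

```text
clock: 8.05
tcp_pos: [0.5468, 0.1589, 0.0056]
ee_rot: [0.701, 0.713, -0.0, -0.0]
wrist_force: [-0.0, -0.1, -0.2]
opening: 0.0878
grip_force: 0.0
```

Run:
```python
from m import *
im,ci=cap('side','s5.png')
a=cv2.resize(im[235:330,225:335],(770,600*95//95),interpolation=cv2.INTER_CUBIC)
cv2.imwrite('pics/s5b.png',a[:,:,::-1]); s=r.state();print(s['tcp_pos'],s['wrist_force'])
```

```text
[0.5469 0.1589 0.0058] [-0.0768 -0.6899 -0.0893]
```

View pics/s5b.png

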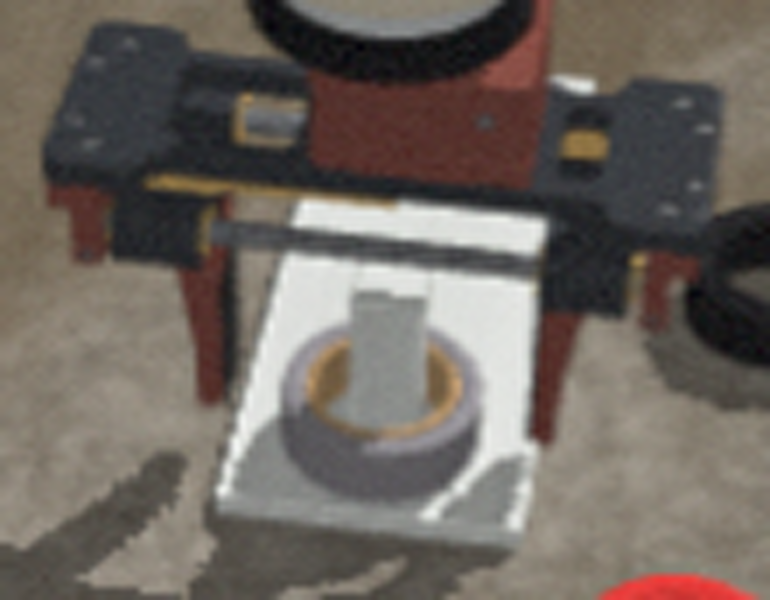

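The side view shows open fingertips at (210,402) and (543,440), which puts their height at about 24 mm (TCP + 18 mm). They now straddle the roll, whose centre is near (382,400). Close.

Request:
step_arm:
  motion:
    - [130,0,0,0,0,0,0]
    - [130,0,0,0,0,0,0]
    - [130,0,0,0,0,0,0]
    - [130,0,0,0,0,0,0]
    - [130,0,0,0,0,0,0]
    - [130,0,0,0,0,0,0]
  force: 15

```text
clock: 8.7
tcp_pos: [0.547, 0.159, 0.006]
ee_rot: [0.701, 0.713, 0.0, -0.0]
wrist_force: [-0.3, 0.7, 0.4]
opening: 0.0584
grip_force: 15.0
```

Request:
step_arm:
  motion:
    - [130,0,0,-0.2,0,0,0]
    - [130,0,0,-0.4,0,0,0]
    - [130,0,0,-0.6,0,0,0]
    - [130,0,0,-0.6,0,0,0]
    - [130,0,0,-0.6,0,0,0]
    - [130,0,0,-0.6,0,0,0]
    - [130,0,0,-0.6,0,0,0]
    - [130,0,0,-0.4,0,0,0]

```text
clock: 9.5
tcp_pos: [0.5478, 0.1592, 0.1084]
ee_rot: [0.701, 0.713, 0.001, 0.0]
wrist_force: [-0.1, -0.7, -1.5]
opening: 0.0585
grip_force: 15.0
```

Run:
```python
from m import *
im,ci=cap('side','s6.png');im2,cw=cap('wrist','w6.png')
a=cv2.resize(im[190:330,215:335],(514,600),interpolation=cv2.INTER_CUBIC);b=cv2.resize(im2[100:330,190:370],(286,365))
o=np.zeros((600,800,3),np.uint8);o[:,:514]=a;o[:365,514:]=b
cv2.imwrite('pics/s6b.png',o[:,:,::-1])
```

```text
(no output)
```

View pics/s6b.png

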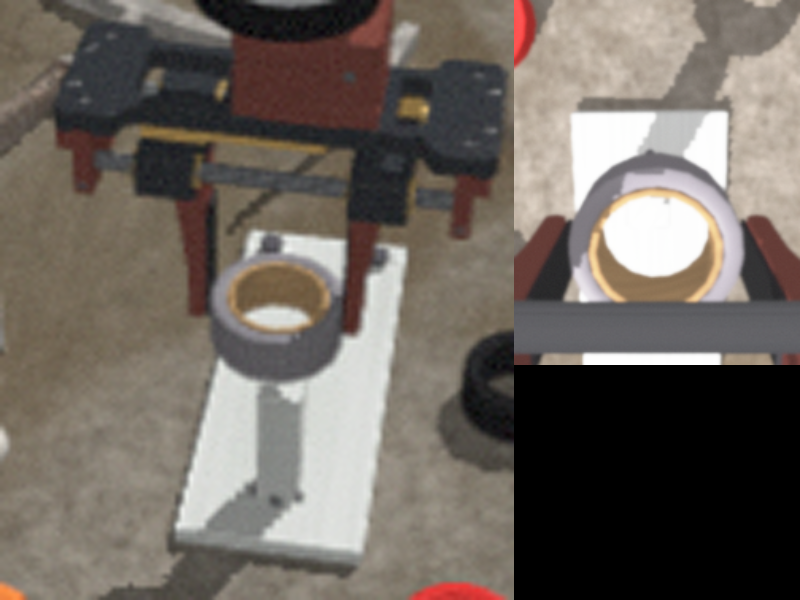

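The roll is held level and clear above the stud (ring at (276,300)). I'll carry it to +y and set it down on bare bench.

Request:
step_arm:
  motion:
    - [130,0.5,0,0,0,0,0]
    - [130,0.95,0,0,0,0,0]
    - [130,1,0,0,0,0,0]
    - [130,1,0,0,0,0,0]
    - [130,1,0,0,0,0,0]
    - [130,1,0,0,0,0,0]
    - [130,1,0,0,0,0,0]
    - [130,0.8,0,0,0,0,0]

```text
clock: 10.4
tcp_pos: [0.5427, 0.3428, 0.1048]
ee_rot: [0.7, 0.714, -0.001, -0.0]
wrist_force: [-0.5, 0.1, -0.1]
opening: 0.0585
grip_force: 15.0
```

Request:
step_arm:
  motion:
    - [130,0,0,0.5,0,0,0]
    - [130,0,0,0.7,0,0,0]
    - [130,0,0,0.7,0,0,0]
    - [130,0,0,0.7,0,0,0]
    - [130,0,0,0.7,0,0,0]
    - [130,0,0,0.5,0,0,0]
    - [130,0,0,0.3,0,0,0]
    - [130,0,0,0,0,0,0]

```text
clock: 11.2
tcp_pos: [0.5434, 0.3393, 0.0021]
ee_rot: [0.701, 0.713, -0.001, -0.0]
wrist_force: [-0.0, 0.8, -0.3]
opening: 0.0586
grip_force: 15.0
```

Request:
step_arm:
  motion:
    - [130,0,0,0.1,0,0,0]
    - [130,0,0,0.1,0,0,0]
    - [130,0,0,0.04,0,0,0]
    - [130,0,0,0,0,0,0]

```text
clock: 11.6
tcp_pos: [0.5441, 0.3403, -0.0023]
ee_rot: [0.701, 0.713, 0.0, 0.0]
wrist_force: [-0.6, -1.1, -0.9]
opening: 0.0583
grip_force: 15.0
```

Request:
step_arm:
  motion:
    - [130,0,0,0.04,0,0,0]
    - [130,0,0,0,0,0,0]
    - [0,0,0,0,0,0,0]
    - [0,0,0,0,0,0,0]
    - [0,0,0,0,0,0,0]
    - [0,0,0,0,0,0,0]

```text
clock: 12.2
tcp_pos: [0.544, 0.3403, -0.0035]
ee_rot: [0.701, 0.713, 0.0, 0.0]
wrist_force: [-0.8, 0.0, -0.7]
opening: 0.086
grip_force: 0.0
```

Request:
step_arm:
  motion:
    - [0,0,0,-0.4,0,0,0]
    - [0,0,0,-0.8,0,0,0]
    - [0,0,0,-1,0,0,0]
    - [0,0,0,-1,0,0,0]
    - [0,0,0,-1,0,0,0]
    - [0,0,0,-1,0,0,0]
    - [0,0,0,-1,0,0,0]
    - [0,0,0,-1,0,0,0]

```text
clock: 13.0
tcp_pos: [0.5439, 0.34, 0.1784]
ee_rot: [0.701, 0.713, 0.0, 0.0]
wrist_force: [0.4, -0.3, 0.3]
opening: 0.0882
grip_force: 0.0
```

Run:
```python
from m import *
im,ci=cap('wrist','w7.png'); c0=cv2.imread('pics/w6.png')
# grey-violet roll: on bench; mask orange core
h=cv2.cvtColor(im,cv2.COLOR_RGB2HSV)
m=((h[...,0]>8)&(h[...,0]<22)&(h[...,1]>110)&(h[...,2]>110)).astype(np.uint8)
n,l,s,c=cv2.connectedComponentsWithStats(m)
for i in range(1,n):
    if s[i,4]>15: print(s[i],c[i],onplane(ci,[c[i]],.0125))
st=r.state();print(st['tcp_pos'],st['ee_rot'],st['clock'],st['opening'])
```

```text
[ 349  217   56   44 1187] [376.5206 235.1651] [[0.6601 0.2915 0.0125]]
[  78  274   36   63 1020] [ 92.0794 304.75  ] [[0.3068 0.1913 0.0125]]
[ 445  274   36   63 1062] [466.1667 305.6281] [[0.7863 0.1979 0.0125]]
[ 255  346  305   21 2812] [432.8926 358.7077] [[0.755  0.1172 0.0125]]
[0.5459 0.3411 0.1829] [0.7012 0.7129 0.0033 0.0004] 13.05 0.08814496149387117
```

Request:
step_arm:
  motion:
    - [0,-0.5,0,0,0,0,0]
    - [0,-1,0,0,0,0,0]
    - [0,-1,0,0,0,0,0]
    - [0,-1,0,0,0,0,0]
    - [0,-1,0,0,0,0,0]
    - [0,-1,0,0,0,0,0]
    - [0,-1,0,0,0,0,0]
    - [0,-1,0,0,0,0,0]

```text
clock: 13.85
tcp_pos: [0.5461, 0.1504, 0.1756]
ee_rot: [0.701, 0.713, -0.001, -0.0]
wrist_force: [-0.1, -0.2, -0.2]
opening: 0.0877
grip_force: 0.0
```

Request:
step_arm:
  motion:
    - [0,-1,0,0,0,0,0]
    - [0,-1,0,0,0,0,0]
    - [0,-1,0,0,0,0,0]
    - [0,-1,0,0,0,0,0]
    - [0,-1,0,0,0,0,0]
    - [0,-1,0,0,0,0,0]
    - [0,-1,0,0,0,0,0]
    - [0,-1,0,0,0,0,0]

```text
clock: 14.65
tcp_pos: [0.5492, -0.0491, 0.1757]
ee_rot: [0.701, 0.713, -0.001, -0.001]
wrist_force: [-0.1, 0.8, 0.1]
opening: 0.088
grip_force: 0.0
```

Request:
step_arm:
  motion:
    - [0,-1,0,0,0,0,0]
    - [0,-1,0,0,0,0,0]
    - [0,-1,-0.2,0,0,0,0]
    - [0,-1,-0.4,0,0,0,0]
    - [0,-1,-0.3,0,0,0,0]
    - [0,-1,0,0,0,0,0]
    - [0,-0.9,0,0,0,0,0]
    - [0,0,0,0,0,0,1]

```text
clock: 15.45
tcp_pos: [0.5287, -0.2245, 0.1759]
ee_rot: [0.728, 0.686, -0.001, 0.0]
wrist_force: [0.5, -0.4, -0.5]
opening: 0.0877
grip_force: 0.0
```

Request:
step_arm:
  motion:
    - [0,0,0,0,0,0,1]
    - [0,0,0,0,0,0,1]
    - [0,0,0,0,0,0,0.25]
    - [0,0,0,0,0,0,0]
    - [0,0,0,0,0,0,0]

```text
clock: 15.95
tcp_pos: [0.5305, -0.2202, 0.1762]
ee_rot: [0.777, 0.63, -0.0, -0.0]
wrist_force: [-0.4, -1.0, -0.4]
opening: 0.0877
grip_force: 0.0
```

Run:
```python
from m import *
im,ci=cap('wrist','w8.png'); s=r.state();print(s['tcp_pos'],s['ee_rot'],s['clock'])
it,ct=cap('top','t8.png')
print(proj(ci,[[.5483,-.1413,.018],[.5294,-.2379,.018],[.5477,-.1406,.136],[.5444,-.1613,.136]]))
d=cv2.absdiff(it,cv2.cvtColor(cv2.imread('pics/top0.png'),cv2.COLOR_BGR2RGB)).max(2)
print('roll exp px',proj(ct,[[.544,.34,.025]]))
o=np.zeros((600,800,3),np.uint8)
o[:,:560]=cv2.resize(im[0:300,130:410],(560,600),interpolation=cv2.INTER_CUBIC)
o[:300,560:]=cv2.resize(it[195:270,95:155],(240,300),interpolation=cv2.INTER_CUBIC)
o[300:,560:]=cv2.resize(it[195:270,170:230],(240,300),interpolation=cv2.INTER_CUBIC)
cv2.imwrite('pics/w8b.png',o[:,:,::-1])
```

```text
[ 0.5307 -0.2201  0.1763] [ 0.7769  0.6296 -0.0001 -0.0002] 16.0
[[280.491  119.107 ]
 [281.7333 209.6124]
 [280.1215 110.5597]
 [281.6081 141.642 ]]
roll exp px [[124.3446 234.1198]]
```

View pics/w8b.png

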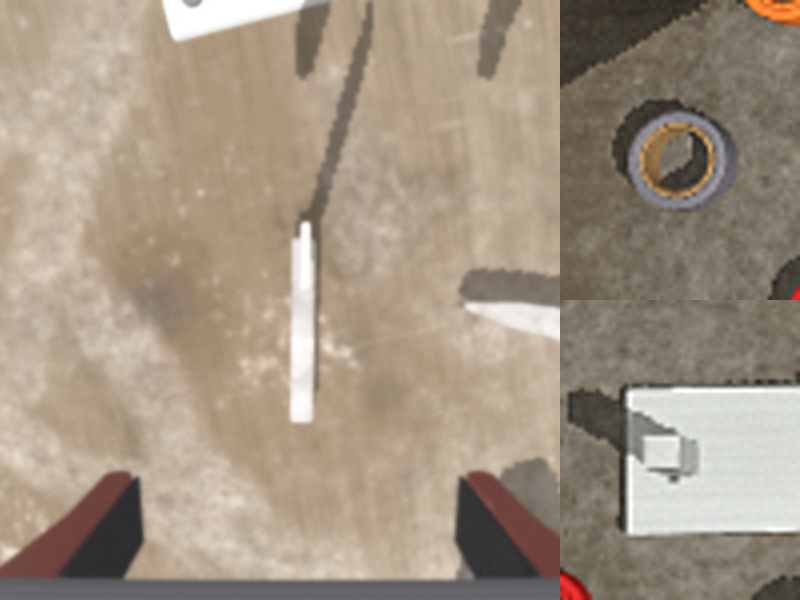

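The last view shows the roll lying flat on the bench at (680,160) in the upper inset, with the stud bare. The square's stock runs from (303,238) to (301,422), between the fingers.

Run:
```python
from m import *
im=cv2.cvtColor(cv2.imread('pics/w8.png'),cv2.COLOR_BGR2RGB);ci=viewer.camera_info('wrist')
m=(im.min(2)>195).astype(np.uint8);m[:110]=0;m[225:]=0;m[:,:265]=0;m[:,300:]=0
ys,xs=np.where(m);print(ys.min(),ys.max())
rows=[y for y in range(150,208)];L=[xs[ys==y].min() for y in rows];Rr=[xs[ys==y].max() for y in rows]
mid=np.c_[(np.array(L)+np.array(Rr))/2,rows];P=onplane(ci,mid,.018)
f=np.polyfit(P[:,1],P[:,0],1);ang=np.degrees(np.arctan2(1,f[0]));print('yaw',ang,'width',np.mean(np.array(Rr)-L))
e=onplane(ci,[mid[-1]*0+[281,ys.max()+.5]],.018)[0];print('far end',e)
u=np.array([np.cos(np.radians(ang)),np.sin(np.radians(ang))])
e[0]=np.polyval(f,e[1]);print('heel',e[:2]+.1*u,'centre',e[:2]+.05*u,'grip -30',e[:2]+.02*u)
s=r.state();q=s['ee_rot'];a=2*np.degrees(np.arctan2(q[1],q[0]));print('tool x yaw',a)
t=np.radians(a);X=np.array([np.cos(t),np.sin(t)]);Y=np.array([np.sin(t),-np.cos(t)]);d=e[:2]+.02*u-s['tcp_pos'][:2];print('units x,y',d@X/.025,d@Y/.025,'turn',(a-ang)/4)
```

```text
111 210
yaw 77.0946578769076 width 10.362068965517242
far end [ 0.5287 -0.2387  0.018 ]
heel [ 0.55   -0.1413] centre [ 0.5388 -0.19  ] grip -30 [ 0.5321 -0.2192]
tool x yaw 78.02971715507097
units x,y 0.0460505828752576 0.04408680902403338 turn 0.23376481954084127
```

Request:
step_arm:
  motion:
    - [0,0.04,0.05,0.5,0,0,0.23]
    - [0,0,0,1,0,0,0]
    - [0,0,0,1,0,0,0]
    - [0,0,0,1,0,0,0]
    - [0,0,0,1,0,0,0]
    - [0,0,0,1,0,0,0]
    - [0,0,0,0.5,0,0,0]
    - [0,0,0,0,0,0,0]

```text
clock: 16.85
tcp_pos: [0.531, -0.2189, 0.0244]
ee_rot: [0.782, 0.623, -0.001, -0.001]
wrist_force: [-0.6, -0.0, -0.4]
opening: 0.0877
grip_force: 0.0
```

Request:
step_arm:
  motion:
    - [0,0,0,0.3,0,0,0]
    - [0,0,0,0.3,0,0,0]
    - [0,0,0,0.3,0,0,0]
    - [0,0,0,0.3,0,0,0]
    - [0,0,0,0.2,0,0,0]
    - [0,0,0,0.1,0,0,0]
    - [0,0,0,0,0,0,0]

```text
clock: 17.55
tcp_pos: [0.5322, -0.2194, -0.0114]
ee_rot: [0.782, 0.623, -0.0, -0.0]
wrist_force: [-0.1, -0.7, 0.0]
opening: 0.0879
grip_force: 0.0
```

Request:
step_arm:
  motion:
    - [255,0,0,0,0,0,0]
    - [255,0,0,0,0,0,0]
    - [255,0,0,0,0,0,0]
    - [255,0,0,0,0,0,0]
    - [255,0,0,0,0,0,0]
    - [255,0,0,0,0,0,0]
    - [255,0,0,0,0,0,0]
    - [255,0,0,0,0,0,0]
  force: 45

```text
clock: 18.35
tcp_pos: [0.5324, -0.2194, -0.0111]
ee_rot: [0.782, 0.623, -0.0, -0.0]
wrist_force: [0.1, 0.5, -1.2]
opening: 0.0271
grip_force: 0.0
```

Request:
step_arm:
  motion:
    - [255,0,0,0,0,0,0]
    - [255,0,0,0,0,0,0]
    - [255,0,0,0,0,0,0]
    - [255,0,0,0,0,0,0]
    - [255,0,0,0,0,0,0]

```text
clock: 18.85
tcp_pos: [0.5323, -0.2194, -0.0111]
ee_rot: [0.782, 0.623, -0.0, -0.0]
wrist_force: [-0.3, 0.5, 0.6]
opening: 0.0111
grip_force: 45.0
```

Run:
```python
from m import *
ci=viewer.camera_info('top')
for f in('top0.png','t8.png'):
    im=cv2.cvtColor(cv2.imread('pics/'+f),cv2.COLOR_BGR2RGB).astype(float).min(2)
    out=[]
    for (a,b) in ((208,228),(240,262)):
        pts=[]
        for c in list(range(215,262)):
            col=im[a:b,c]; g=np.abs(np.diff(cv2.GaussianBlur(col[:,None],(1,3),0)[:,0]));k=g.argmax()
            k=min(max(k,1),len(g)-2);w=g[k-1:k+2];pts.append((c,a+k+.5+(w[2]-w[0])/(2*(2*w[1]-w[0]-w[2])+1e-9)))
        P=onplane(ci,pts,.01);p=np.polyfit(P[:,1],P[:,0],1)
        res=P[:,0]-np.polyval(p,P[:,1]);k=np.abs(res)<2*res.std();p=np.polyfit(P[k,1],P[k,0],1)
        out.append((90-np.degrees(np.arctan(p[0])),np.polyval(p,.148),res.std()))
    print(f,np.array(out))
# stud top in t8: bright square
im=cv2.cvtColor(cv2.imread('pics/t8.png'),cv2.COLOR_BGR2RGB)
sub=im[222:245,186:210].min(2);print(sub[::1,::1])
```

```text
top0.png [[91.8711  0.5884  0.0003]
 [91.7413  0.4994  0.0003]]
t8.png [[81.0398  0.5954  0.0076]
 [91.7369  0.4994  0.0003]]
[[ 77 175 220 213 210 227 220 222 220 219 223 221 217 220 220 220 219 220
  219 218 219 220 222 217]
 [ 85 154 122 117 148 222 218 224 224 219 216 222 217 219 218 220 219 217
  218 218 217 216 215 215]
 [ 87 153 130 125 124 115 147 215 221 219 221 216 214 213 212 211 212 215
  213 214 214 210 211 212]
 [ 78 140 132 132 134 122 120 146 210 211 221 217 218 218 217 214 213 211
  213 213 215 213 210 213]
 [ 79 140 134 131 130 132 124 122 121 142 217 209 208 224 218 215 214 214
  215 216 213 217 214 213]
 [ 86 137 130 129 125 126 119 121 117 109 109 105 137 212 220 213 213 217
  213 215 211 209 209 213]
 [ 81 141 132 132 130 139 138 127 130 130 133 128 133 172 212 215 218 217
  216 217 213 215 212 211]
 [ 84 143 129 129 158 219 229 227 226 225 231 231 234 223 164 184 215 208
  215 217 213 217 218 216]
 [ 73 145 132 128 142 199 218 217 220 221 219 221 226 225 150 164 162 147
  196 222 223 221 215 218]
 [ 75 140 135 126 141 192 216 216 216 218 217 217 225 226 155 161
[... 649 characters left out ...]
41 220 220 219 222 224 224 199 169 152 136 131 131 151 135 140 174
  194 213 210 210 215 210]
 [117 245 218 216 219 215 218 221 225 224 215 131  77 130 208 203 204 222
  219 217 219 215 217 216]
 [118 242 223 220 216 219 215 218 217 220 219 173 143 177 228 225 223 220
  218 221 217 218 216 216]
 [119 243 219 217 216 216 217 215 216 220 219 224 226 221 219 215 218 216
  220 215 216 217 215 219]
 [121 248 221 217 217 222 218 222 222 217 225 221 219 221 219 222 219 216
  222 219 223 221 219 219]
 [127 246 220 217 219 215 217 217 220 212 214 217 215 215 214 214 215 213
  214 217 212 215 209 215]
 [118 242 216 215 214 215 213 213 215 219 218 215 217 220 217 218 219 213
  213 213 216 212 218 220]]
```

Request:
step_arm:
  motion:
    - [255,0,0,-0.2,0,0,0]
    - [255,0,0,-0.4,0,0,0]
    - [255,0,0,-0.5,0,0,0]
    - [255,0,0,-0.5,0,0,0]
    - [255,0,0,-0.4,0,0,0]
    - [255,0,0,0,0,0,0]

```text
clock: 19.45
tcp_pos: [0.5336, -0.2198, 0.041]
ee_rot: [0.782, 0.623, 0.001, 0.001]
wrist_force: [0.9, 0.2, -1.9]
opening: 0.0114
grip_force: 45.0
```

Request:
step_arm:
  motion:
    - [255,0,0,0,0,0,-0.6]
    - [255,0,0,0,0,0,-0.8]
    - [255,0,0,0,0,0,-0.8]
    - [255,0,0,0,0,0,-0.8]
    - [255,0,0,0,0,0,-0.63]
    - [255,0.4,0,0,0,0,0]
    - [255,0.6,0,0,0,0,0]
    - [255,0.7,0,0,0,0,0]

```text
clock: 20.25
tcp_pos: [0.531, -0.1755, 0.0387]
ee_rot: [0.698, 0.716, 0.0, -0.0]
wrist_force: [0.0, 0.4, -2.7]
opening: 0.0118
grip_force: 45.0
```

Request:
step_arm:
  motion:
    - [255,0.8,0.2,0,0,0,0]
    - [255,0.8,0.2,0,0,0,0]
    - [255,0.8,0.2,0,0,0,0]
    - [255,0.8,0.2,0,0,0,0]
    - [255,0.8,0.06,0,0,0,0]
    - [255,0.8,0,0,0,0,0]
    - [255,0.8,0,0,0,0,0]
    - [255,0.8,0,0,0,0,0]

```text
clock: 21.05
tcp_pos: [0.5477, -0.0137, 0.0388]
ee_rot: [0.697, 0.717, 0.0, -0.0]
wrist_force: [-0.9, -0.7, -1.9]
opening: 0.0119
grip_force: 45.0
```

Request:
step_arm:
  motion:
    - [255,0.8,0,0,0,0,0]
    - [255,0.8,0,0,0,0,0]
    - [255,0.5,0,0,0,0,0]
    - [255,0,0,0,0,0,0]
    - [255,0,0,0,0,0,0]

```text
clock: 21.55
tcp_pos: [0.5466, 0.036, 0.0389]
ee_rot: [0.697, 0.717, -0.0, 0.0]
wrist_force: [0.8, 0.0, -1.8]
opening: 0.0115
grip_force: 45.0
```

Run:
```python
from m import *
ct=viewer.camera_info('top')
print('stud face y: top',onplane(ct,[[199.6,233]],.08),'foot',onplane(ct,[[203.9,234]],.01))
s=r.state();q=s['ee_rot'];print(s['tcp_pos'],2*np.degrees(np.arctan2(q[1],q[0])))
im,ci=cap('wrist','w9.png');cap('side','s9.png');cap('top','t9.png')
b=[.5439,.148]
print(proj(ci,[[.534,.148,.08],[.554,.148,.08],[.534,.148,.01],[.554,.148,.01],[.5449,.118,.188-.0],[.5449,.118,.07],[.534,.168,.08],[.554,.168,.08]]))
sub=im.min(2)[215:330:6,230:330:3]
for y,rw in zip(range(215,330,6),sub):print(y,' '.join('%3d'%v for v in rw))
```

```text
stud face y: top [[0.5427 0.1474 0.08  ]] foot [[0.5458 0.1502 0.01  ]]
[0.5466 0.036  0.0389] 91.59572244093229
[[256.4644  19.4517]
 [304.9514  20.9258]
 [264.2962  58.7254]
 [295.9964  59.671 ]
 [287.0047 -38.0486]
 [280.6804  98.4312]
 [257.2593 -33.8531]
 [307.0158 -32.2997]]
215 240 241 243 241 242 243 242 242 242 241 239 241 233 127 132 131 125 130 138 137 181 238 235 237 240 238 238 235 239 237 235 238 238 235
221 239 241 243 240 242 242 242 242 242 242 238 241 232 125 124 126 124 121 123 128 178 238 235 239 240 238 238 236 239 236 236 237 239 234
227 240 241 243 241 242 242 243 243 242 242 239 240 234 128 117 115 118 115 115 119 177 238 236 239 240 238 238 237 238 237 237 238 238 234
233 239 240 243 242 242 243 242 243 241 240 236 239 234 126 114 109 115 121 118 118 177 237 234 238 239 238 238 236 239 237 236 238 238 233
239 239 240 243 242 242 243 244 215  49  42  41  46  99 105 106 106 114 115 114 114  96  89  42  44  39  72 228 238 238 236 237 238 237 233
245 239 240 242 243 243 243 240 108  42  42  41  41  37  97 108 107 106 105  96 133 117  42  42  40  41  40 157 236 23
[... 1281 characters left out ...]

305  40  38  41  41  41  44  72  67  77  74  73  74  75  75  74  74  75  74  73  73  73  76  74  74  73  77  67  68  41  40  43  40  42  43
311  41  40  39  38  39  47  74  71  75  76  77  77  76  75  76  75  76  76  74  74  77  75  75  77  75  77  70  73  44  38  39  41  40  41
317  39  42  39  42  42  42  74  71  73  73  75  75  75  74  76  74  74  73  74  73  74  75  75  74  75  76  71  71  44  38  40  43  36  42
323  38  43  40  41  44  43  70  67  63  57  56  55  76  83  83  84  82  83  85  87  87  75  56  54  57  64  67  66  46  42  41  41  41  40
329  41  41  41  39  40  45  66  64  53  39  43  46  84  90  90  91  89  88  91  93  91  80  60  44  43  57  66  60  42  41  39  44  39  36
```

Run:
```python
from m import *
im=cv2.cvtColor(cv2.imread('pics/w9.png'),cv2.COLOR_BGR2RGB)
for y in list(range(0,110,6))+[130,160]: print(y,' '.join('%3d'%v for v in im.min(2)[y,240:322:2]))
```

```text
0 240 239 236 235 237 237 239 203 157 159 209 237 227 220 174 145 146 145 145 146 146 146 147 143 166 234 239 239 239 237 237 240 239 214 159 159 158 157 161 159 157
6 240 241 237 235 230 188 183 164 157 158 211 238 226 197 150 146 147 144 145 146 147 145 146 144 170 234 239 238 238 241 241 241 239 206 157 157 157 158 159 159 155
12 240 240 237 234 199 157 161 162 156 157 211 236 220 157 145 144 143 145 146 145 145 145 145 142 175 234 239 242 242 242 242 240 237 205 158 158 157 156 158 158 156
18 241 240 237 225 169 157 160 161 155 159 200 234 220 143 143 143 143 143 142 141 143 144 142 142 173 236 241 241 240 239 238 239 237 205 158 159 157 158 158 158 155
24 240 241 234 184 156 156 158 160 156 157 166 187 170 140 141 142 144 143 143 142 145 146 144 144 152 190 195 193 190 191 190 189 155 142 156 157 154 165 228 238 237
30 241 240 218 175 157 155 162 160 156 156 142 114 120 139 145 145 143 142 145 143 143 143 144 142 130 120 118 117 118 116 118 119 130 154 155 155 157 214 239 237 224
36 242 241 237 204 159 155 160 160 156 156 155 135 120 136 145 145 144 145 142 144 144 144 146 144 1
[... 1708 characters left out ...]
 148 150 153 152 151 153 151
102 243 241 239 213 181 152 155 156 154 153 155 156 151 138 143 143 143 143 144 145 145 148 148 144 172 227 235 237 237 235 193 156 149 148 148 149 151 152 153 151 150
108 244 241 241 233 178 150 153 154 153 155 154 154 148 139 144 146 145 144 142 144 143 145 146 141 128 146 227 239 237 212 155 154 151 149 148 150 150 152 153 152 152
130 243 242 240 239 239 238 239 242 240 240 240 241 234 173 144 147 145 144 143 143 145 147 147 144 125 144 228 239 238 228 169 152 149 147 148 150 149 151 153 151 149
160 244 244 242 241 241 240 241 243 242 240 240 241 239 199 142 143 140 141 143 143 144 144 144 143 124 128 151 151 151 148 151 151 148 148 151 152 149 150 152 149 150
```

Request:
step_arm:
  motion:
    - [255,0.3,0.05,0,0,0,-0.04]
    - [255,0.4,0,0.1,0,0,0]
    - [255,0.2,0,0.3,0,0,0]
    - [255,0,0,0.4,0,0,0]
    - [255,0,0,0.4,0,0,0]
    - [255,0,0,0.2,0,0,0]
    - [255,0,0,0,0,0,0]

```text
clock: 22.4
tcp_pos: [0.5467, 0.058, 0.0027]
ee_rot: [0.697, 0.718, -0.001, -0.0]
wrist_force: [-1.1, -0.3, -3.3]
opening: 0.0114
grip_force: 45.0
```

Request:
step_arm:
  motion:
    - [255,0,0,0.06,0,0,0]
    - [255,0,0,0.04,0,0,0]
    - [255,0,0,0.02,0,0,0]
    - [255,0,0,0,0,0,0]

```text
clock: 22.8
tcp_pos: [0.5476, 0.0586, 0.0011]
ee_rot: [0.696, 0.718, 0.0, 0.0]
wrist_force: [0.4, -0.1, -2.4]
opening: 0.0114
grip_force: 45.0
```

Request:
step_arm:
  motion:
    - [255,0,0,0.02,0,0,0]
    - [255,0,0,0.02,0,0,0]
    - [255,0,0,0.02,0,0,0]
    - [255,0,0,0,0,0,0]

```text
clock: 23.2
tcp_pos: [0.5474, 0.0587, -0.0006]
ee_rot: [0.696, 0.718, -0.0, -0.0]
wrist_force: [0.3, -0.1, -2.5]
opening: 0.0114
grip_force: 45.0
```

Request:
step_arm:
  motion:
    - [255,0,0,0.02,0,0,0]
    - [255,0,0,0.02,0,0,0]
    - [255,0,0,0,0,0,0]

```text
clock: 23.5
tcp_pos: [0.5475, 0.0586, -0.0011]
ee_rot: [0.696, 0.718, 0.0, -0.0]
wrist_force: [-2.3, -0.0, 4.9]
opening: 0.0115
grip_force: 45.0
```

Request:
step_arm:
  motion:
    - [255,0.06,0,0,0,0,0]
    - [255,0.06,0,0,0,0,0]
    - [255,0.06,0,0,0,0,0]
    - [255,0.04,0,0,0,0,0]
    - [255,0,0,0,0,0,0]

```text
clock: 24.0
tcp_pos: [0.5482, 0.0635, -0.0011]
ee_rot: [0.697, 0.718, 0.0, 0.001]
wrist_force: [0.1, -3.5, 4.8]
opening: 0.0118
grip_force: 45.0
```

Request:
step_arm:
  motion:
    - [255,0.03,0,0,0,0,0]
    - [255,0.03,0,0,0,0,0]
    - [255,0.02,0,0,0,0,0]
    - [255,0,0,0,0,0,0]

```text
clock: 24.4
tcp_pos: [0.5481, 0.0654, -0.0011]
ee_rot: [0.697, 0.717, 0.0, 0.001]
wrist_force: [0.6, -4.5, 4.9]
opening: 0.0115
grip_force: 45.0
```

Run:
```python
from m import *
im,ci=cap('wrist','w10.png');it,ct=cap('top','t10.png')
s=r.state();q=s['ee_rot'];p=s['tcp_pos'];a=2*np.arctan2(q[1],q[0]);print(p,np.degrees(a))
X=np.array([np.cos(a),np.sin(a)])
h=p[:2]+.08*X;print('heel',h)
for x in(-.01,0,.01):
  L=h+np.array([np.sin(a),-np.cos(a)])*x
  print(x,proj(ci,[[*(L+.001*X),.08],[*(L+.012*X),.08],[*L,.146]]).ravel(),proj(ct,[[*(L+.01*X),.08]]))
for y in range(30,130,6): print(y,' '.join('%3d'%v for v in im.min(2)[y,236:330:2]))
print('top')
for y in range(224,244): print(y,' '.join('%3d'%v for v in it.min(2)[y,186:220]))
```

```text
[ 0.5481  0.0654 -0.0011] 91.69367272618493
heel [0.5458 0.1454]
-0.01 [247.569   84.0633 246.8485  45.4766 184.5561  -4.9547] [[196.1621 236.1464]]
0 [280.2637  84.0086 280.2924  45.4039 283.8628  -5.9434] [[196.1602 231.7934]]
0.01 [312.9422  84.0953 313.7191  45.5278 382.9013  -4.5641] [[196.1586 227.4525]]
30 160 160 160 165 166 200 236 244 243 241 240 240 240 241 234 165 145 145 146 146 146 145 147 146 146 147 143 155 165 166 165 167 164 163 164 165 162 146 151 162 159 160 162 162 160 159 160
36 158 159 160 166 167 203 236 241 240 240 240 240 241 242 239 177 146 145 147 146 146 147 146 146 147 145 143 154 166 167 167 163 165 165 165 163 158 143 151 159 158 160 163 161 159 159 160
42 159 159 160 162 164 197 234 239 241 241 242 243 243 242 238 175 148 147 147 148 145 148 147 148 148 149 144 154 165 167 164 165 164 162 163 163 157 146 154 158 159 160 162 160 159 159 160
48 159 157 160 164 166 192 233 240 241 242 243 242 242 241 233 172 145 148 147 149 147 146 148 150 149 149 146 154 166 166 166 165 163 162 164 167 162 145 152 158 159 158 161 160 158 157 160
54 158 159 158 163 164 1
[... 4567 characters left out ...]

239  33  40  36  43  45  45  41  42  43  48  46  43  38  51  46  55  48  51  48  58  49  48  53  51  53  56  52  58  48  53  55  58  57  54
240  38  36  45  38  42  44  41  44  47  45  47  53  48  43  49  53  50  49  47  48  50  53  54  51  50  54  53  52  54  56  53  55  62  56
241  34  44  41  36  40  44  44  46  42  43  45  48  50  44  49  48  51  48  52  50  51  46  50  57  53  48  54  55  55  49  53  48  54  54
242  39  37  43  44  43  44  43  43  49  46  43  47  46  47  53  49  45  50  49  43  48  43  54  51  55  58  52  58  55  52  55  58  61  53
243  45  35  42  41  45  41  37  41  40  37  42  39  48  48  50  46  47  51  48  49  48  58  53  51  51  56  54  53  55  54  54  54  61  56
```

The stud's top edges at columns 246.5 and 309 centre on the blade's column 278 within about 0.2 mm. The remaining gap is about 2.5 mm, so I'll creep in.

Request:
step_arm:
  motion:
    - [255,0.04,0,0,0,0,0]
    - [255,0.04,0,0,0,0,0]
    - [255,0.02,0,0,0,0,0]
    - [255,0,0,0,0,0,0]

```text
clock: 24.9
tcp_pos: [0.5481, 0.068, -0.0011]
ee_rot: [0.697, 0.717, 0.0, 0.001]
wrist_force: [1.1, -4.1, 5.5]
opening: 0.0118
grip_force: 45.0
```

Request:
step_arm:
  motion:
    - [255,0.02,0,0,0,0,0]
    - [255,0.02,0,0,0,0,0]
    - [255,0,0,0,0,0,0]

```text
clock: 25.2
tcp_pos: [0.548, 0.0682, -0.0011]
ee_rot: [0.697, 0.717, 0.0, 0.001]
wrist_force: [0.5, -7.5, 4.9]
opening: 0.0114
grip_force: 45.0
```

Request:
step_arm:
  motion:
    - [255,0,0,0.02,0,0,0]
    - [255,0.02,0,0.02,0,0,0]
    - [255,0.02,0,0,0,0,0]
    - [255,0,0,0,0,0,0]
  force: 60

```text
clock: 25.6
tcp_pos: [0.5481, 0.0682, -0.0012]
ee_rot: [0.697, 0.717, 0.0, 0.001]
wrist_force: [-4.0, -9.2, 18.7]
opening: 0.0114
grip_force: 60.0
```

Request:
step_arm:
  motion:
    - [255,0.02,0,0.01,0,0,0]
    - [255,0.02,0,0.01,0,0,0]
    - [255,0,0,0,0,0,0]
    - [255,0,0,0,0,0,0]

```text
clock: 26.0
tcp_pos: [0.5481, 0.0682, -0.0012]
ee_rot: [0.697, 0.717, -0.0, 0.001]
wrist_force: [-5.6, -11.4, 23.4]
opening: 0.0114
grip_force: 60.0
```

Request:
step_arm:
  motion:
    - [255,0.03,-0.02,0,0,0,0]
    - [255,0.03,0,0,0,0,0]
    - [255,0.02,0,0,0,0,0]
    - [255,0,0,0,0,0,0]
    - [255,0,0,0,0,0,0]

```text
clock: 26.5
tcp_pos: [0.5481, 0.0682, -0.0012]
ee_rot: [0.698, 0.716, -0.0, 0.003]
wrist_force: [-2.5, -16.6, 22.8]
opening: 0.0115
grip_force: 60.0
```

Run:
```python
from m import *
im,ci=cap('wrist','w11.png');it,ct=cap('side','s11.png')
s=r.state();print(s['wrist_torque'],s['wrist_force'],s['tcp_pos'],s['ee_rot'])
for y in range(60,120,5): print(y,' '.join('%3d'%v for v in im.min(2)[y,236:330:2]))
```

```text
[-3.7492  0.9489  0.1536] [ -3.0498 -15.9154  22.5976] [ 0.5481  0.0683 -0.0012] [ 0.6978  0.7163 -0.0004  0.0025]
60 160 160 160 166 166 214 237 242 243 243 243 243 241 239 229 164 145 147 146 148 148 150 148 150 150 148 144 154 165 165 165 163 162 165 167 167 156 148 157 159 159 161 162 161 160 162 161
65 159 159 161 165 165 212 238 243 243 243 242 240 238 239 231 165 147 148 147 148 147 149 149 151 150 147 142 156 164 164 163 164 166 169 168 167 156 147 158 159 159 162 162 160 159 160 158
70 160 158 160 165 168 211 239 242 242 241 239 238 239 240 235 169 148 148 148 148 148 148 148 149 148 147 140 155 163 163 165 169 168 168 168 167 149 146 157 158 161 162 162 161 161 162 159
75 160 160 159 163 167 208 238 241 239 238 239 229 210 217 211 158 146 146 148 145 146 146 147 150 150 148 144 155 164 169 168 168 167 167 164 162 150 147 157 158 161 163 162 159 160 158 159
80 157 158 159 164 167 203 236 238 238 240 237 195 168 166 163 143 144 148 147 147 147 146 146 145 147 149 146 160 170 169 167 170 165 164 165 163 149 146 156 159 160 161 162 157 157 160 160
85 157 157 158 164 165 196 233
[... 610 characters left out ...]
 148 149 149 148 148 148 150 149 149 148 139 125 123 122 121 123 139 154 162 158 156 158 155 158 158 163 159 159 160 158 158
105 157 157 158 162 162 160 157 160 162 160 158 152 134 130 129 134 146 148 147 147 149 146 150 150 152 149 138 121 124 126 133 156 160 159 159 156 157 155 156 157 159 160 160 157 158 157 157
110 156 157 157 162 162 160 157 158 160 159 157 158 156 156 154 140 146 149 150 150 147 150 149 149 151 148 138 131 152 160 158 162 159 158 159 157 155 155 155 159 159 159 159 158 157 158 158
115 156 157 157 159 162 159 158 160 160 160 159 156 155 154 154 139 145 148 148 148 149 148 149 150 149 148 139 129 154 158 159 159 160 158 159 157 154 156 156 157 158 160 159 158 156 156 156
```

The push leans the tool forward by about 0.25°, so I'll trim the tilt back to vertical.

Request:
step_arm:
  motion:
    - [255,0,0,0,0.03,0.05,0]
    - [255,0,0,0,0,0.05,0]
    - [255,0,0,0,0,0,0]
    - [255,0,0,0,0,0,0]

```text
clock: 27.0
tcp_pos: [0.5481, 0.0684, -0.0012]
ee_rot: [0.698, 0.716, 0.001, -0.001]
wrist_force: [-4.3, -16.1, 21.9]
opening: 0.0113
grip_force: 60.0
```

```bash
cat > st.py <<'E'
from m import *
from scipy.spatial.transform import Rotation as Ro
def tell():
    s=r.state();M=Ro.from_quat(s['ee_rot']).as_matrix();print('z',np.degrees(M[:2,2]),'yaw',np.degrees(np.arctan2(M[1,0],M[0,0])),s['tcp_pos'],s['wrist_force'],s['wrist_torque'],s['clock'])
E
python3 -c "
from st import *
tell()"
```

```text
z [0.0413 0.1726] yaw 91.50283520371613 [ 0.5481  0.0684 -0.0012] [ -4.2747 -16.127   21.9276] [-3.6621  0.993   0.0685] 27.0
```

Request:
step_arm:
  motion:
    - [255,0,0,0,0,-0.04,0]
    - [255,0,0,0.01,0,0,0]
    - [255,0,0,0,0,0,0]
    - [255,0,0,0,0,0,0]
    - [255,0,0,0,0,0,0]

```text
clock: 27.5
tcp_pos: [0.548, 0.0683, -0.0012]
ee_rot: [0.698, 0.716, 0.0, 0.0]
wrist_force: [-4.2, -15.2, 25.1]
opening: 0.011
grip_force: 60.0
```

Run:
```python
from st import *
tell()
# tilt of the blade's outer edge seen from the side camera vs stud: compare roll and plate area too
it,ct=cap('top','t12.png');d=it[215:255,105:145].astype(int)
t8=cv2.cvtColor(cv2.imread('pics/t8.png'),cv2.COLOR_BGR2RGB).astype(int)[215:255,105:145];print('roll moved diff',np.abs(d-t8).mean())
tell()
```

```text
z [0.0418 0.0137] yaw 91.49706878384713 [ 0.548   0.0683 -0.0012] [ -4.2421 -15.2083  25.0981] [-3.7426  1.1588  0.0558] 27.5
roll moved diff 4.118541666666666
z [0.0463 0.0115] yaw 91.50043033608198 [ 0.5481  0.0683 -0.0012] [ -4.8586 -15.9751  25.0967] [-3.7037  1.1704  0.0483] 27.55
```

```bash
python3 -c "
from station import job
print(job.job_done())"
```

```text
the job is handed in; nothing more can be done
None
```

I handed the job in at about 27.6 s of the 62 s limit: the roll lies flat on the bench clear of the plate, and the square is still gripped, held with about 25 N down and 15 N against the stud. Its fit in the corner rests on contact forces, tool angle and contact position; I did not view a final picture of it, and the judge's verdict was not shown.

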